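Set a straightedge to two marking pins for a saw line

ROBOT

A 6-joint arm with a two-finger parallel gripper is mounted at the origin on the work surface. World frame = base frame: x ahead of the robot, y to its left, z up, the work surface at z = 0. Lengths are in m, angles in rad, forces in N, time in s.
With the tool pointing down it reaches from about 0.425 to 0.95 m from the base axis. Payload 3.5 kg.
Tool frame: the origin (TCP) lies between the finger pads; the fingertips stand 14 mm ahead of it and the grasp point (between the pads) lies 5 mm behind it; z points along the fingers, y is the line along which they close (so a half turn about z gives the same grasp; the last joint's range is limited). The gripper opens to 85 mm and grips with 20 to 120 N. Pads are 22 mm wide; open, the fingers measure 114 mm over their backs; the gripper's body (76 mm by 85 mm) begins 54 mm behind the grasp point. The pads swing forward as they close: fully open they stand 13 mm farther back than shut.
Start: joints at [-1.381, 0.286, 1.577, -0, 1.279, -0.15], TCP at [0.225, -0.636, 0.245] pointing down, gripper open.
Joint ranges: [-2.77, 2.77], [-0.9, 2.22], [0.21, 2.48], [-1.53, 4.67], [0.24, 2.81], [-2.84, 2.84]. Speed limits (rad/s): [2.79, 2.79, 3.14, 3.14, 3.14, 3.14].

INTERFACE

Orientations are given as a unit quaternion [x, y, z, w].
In Python, from plant import * gives the robot as it stands.
- The arm moves only by the tool step_arm, never from a script. Its argument "commands" is a list of rows, each an object of numbers: "gripper": the gripper's target within -1 to 1 (shut at 1, half-way at 0, fully open at -1); "x", "y", "z": the shift along the tool's x, y, z in mm; "spin": the turn about the tool's z in degrees. A call has exactly 10 rows; each row shifts and turns the commanded pose from where the row before left it, along the tool's axes as they then stand; what a row does not reach is not made up. A row lasts 1/10 s, in which the tool goes at most 50 mm and 8.59 degrees, less where a joint would pass 70% of its speed; a pose out of reach is approached as far as the arm can. A call with a gripper value outside its range is refused whole. The fingers move at their own pace and stop on an object; "force" is the grip in N (left out, the last holds). Time passes only in rows, so rows that do not move let the fingers close, or fill a call up. It gives the time, the measured TCP pose, the force, the opening and the grip force at its end, in the units of the state.
- get_state(): the state, without advancing time (a new reading comes with each control period).
- read_camera(name): name is "side" or "top"; returns a dict with "color" (420x560x3 uint8, red, green, blue), "z_map" (420x560 float32, m along the optical axis (not along the pixel's ray), 0 where there is no reading), "fx", "fy", "cx", "cy" (pixels), "eye" and "attitude" of the camera in the world. Camera axes: x right, y up, looking along -z (the intrinsics and any distortion apply to the point x, -y, -z); pixel columns grow to the right and rows downward; lengths in m; the calibration is good to about 2 mm. A picture is of the moment at which its call begins.
- sign_off(): hands the job in; it is judged then, once.
The state is a dict: "time": time; "qpos": joint angles; "dq": joint speeds; "joint_efforts": joint torques, N m; "eef_pos": TCP position; "tcp_rot": TCP orientation; "contact_force": force on the tool from outside, world axes, zero at the start; "wrist_torque": the same for the moment, N m; "opening": opening from 0.0 (shut) to 1.0 (fully open); "finger_force": force on a finger pad.
Only numpy, scipy, OpenCV 4.12 (cv2) and the standard library are available. Lean on these libraries where they do the work, as an engineer would, in place of code of your own. Each camera call takes 0.05 s, during which the arm holds its last target. There are 200 camera calls.

TASK

Mark-out for a saw cut: slide the aluminium straightedge over the pine blank, without lifting it off the wood, until its graduated edge bears on both red-headed marking pins at once; press it until you feel it firm against both (about 5 N on each pin), but no harder, as a hard push works the pins loose in the soft pine. Then set the blue iron weight down gently on top of the straightedge near its middle, so that the line stays set, let go, and leave the other tools where they lie.

Things in the scene. Friction and masses are not known exactly. Their poses are not given: they have to be found in the camera images.
- blank: Pine blank, 230 x 340 x 24 mm (its own x, y, z), on a dark non-slip mat 270 x 380 x 3 mm. It does not move. Origin: centre of the mat's underside, on the table; the blank's top is 27 mm above the origin. x points away from the robot, y to the left, z up.
- pin_left: Left (+y) marking pin, fixed upright in the blank: a steel shank 5 mm in diameter from the blank's top up to 24 mm above it, then a red ball head 14 mm in diameter (its top 38 mm above the blank). Origin: on the pin's axis at the blank's top. Axes parallel to the blank's. More than 8 N against a pin works it loose.
- pin_right: Right (-y) marking pin, the same as the left one; the two are about 180 mm apart, on a line that may be skewed to the blank.
- straightedge: Loose aluminium bar lying flat on the blank, robot's side of the pins: 32 mm wide (x), 300 long (y), 16 thick, 0.3 kg. Origin: centre of its underside. x points to the graduated edge (black ticks), which faces the pins; touching it, a pin's axis is 18.5 mm from the origin along x. Friction on the blank 1 to 4 N, plus 0.4 to 0.7 N for each N bearing down on it, as a pushing finger may.
- weight: Loose blue iron weight, about 0.7 kg: a block 44 (x) x 70 (y) x 30 mm (z) with an upright rib on top, along its middle, 14 mm thick (x), 50 mm long (y), from 30 to 68 mm above its underside. Origin: centre of its underside. It stands on the table to the left or right of the blank.
- sanding_block: Bystander: cork sanding block, 45 x 95 x 38 mm, on the table at the other side of the blank. Origin: centre of its underside.
- pencil: Bystander: green pencil, 168 mm long, 7 mm thick, lying along its y on the far part of the blank. Origin: under the middle of its barrel.
- eraser: Bystander: white eraser, 18 x 42 x 12 mm, on the far left part of the blank. Origin: centre of its underside.
- knife: Bystander: carving knife with an ash handle, 200 mm long (its y), 28 mm thick, on the table to the left. Origin: under its middle.
- chisel: Bystander: bench chisel with a wooden handle, 250 mm long (its y), 31 mm thick, on the table to the right. Origin: under its middle.
- try_square: Bystander: try square with a dark wooden stock 115 mm long (its x) and 40 mm high and a steel blade reaching 160 mm along its y, on the table to the right. Origin: under the middle of the stock.
- spoon_blank: Bystander: walnut spoon blank, 200 mm long (its y), 60 mm wide, 18 mm thick, on the table far to the left. Origin: under its middle.
Mind the look-alikes: they are no part of the job. Of the things that look like the weight, take the one that is nearest to the robot's base at the start.

How it is judged:
On the way, in this order (a step that is already met when the one before it is completed fails the run):
1. the straightedge is pressed against both pins at once, with at least 3 N on each (contact force between straightedge and pin_left above 3 N and contact force between straightedge and pin_right above 3 N), for 0.2 s.
2. the weight stands on the straightedge (contact force between weight and straightedge above 3 N), for 0.2 s.
At the end, for the whole second after the job is handed in: The graduated edge of the straightedge is within 1.5 mm of both pins, the straightedge flat on the blank; the weight stands upright on it, its centre within 13 mm of the straightedge's middle line and within 50 mm of the middle of its length; both at rest (x of pin_left in the frame of straightedge between 0.0165 and 0.02 m and x of pin_right in the frame of straightedge between 0.0165 and 0.02 m and y of pin_left in the frame of straightedge below 0.145 m and y of pin_right in the frame of straightedge above -0.145 m and angle between straightedge's own z axis and vertical below 0.03 rad and contact force between weight and straightedge above 3 N and x of weight in the frame of straightedge between -0.013 and 0.013 m and y of weight in the frame of straightedge between -0.05 and 0.05 m and angle between weight's own z axis and vertical below 0.06 rad and linear speed of each of straightedge, weight below 0.01 m/s); the robot touches nothing.
It fails at once if the straightedge is lifted more than 23 mm off the blank instead of being slid (height (world z) of straightedge above 0.05 m).
It fails at once if a marking pin is pushed with more than 8 N (it works loose) (contact force between anything else and pin_left above 8 N or contact force between anything else and pin_right above 8 N).
It fails at once if the weight is dropped or rammed on the straightedge (more than 40 N) (contact force between weight and straightedge above 40 N).
It fails at once if another tool is moved by more than 20 mm (distance of any of sanding_block, pencil, eraser, knife, chisel, try_square, spoon_blank from where it was at the start of the episode above 0.02 m).
It also fails if it takes over 70 s, if anything falls off the work surface, if the arm or the gripper's body presses on something with over 40 N, if the wrist force passes 120 N, or if a joint passes its speed limit or range.

## Working session

There is one attempt and no reset: what is moved stays moved. The work goes in short steps, Python scripts to look and compute and a tool call to move; the robot and the scene stay as the last step left them, time stands still between calls to the robot, and variables do not carry over. Pictures are saved under pics/ and viewed, at most 10 in all, crops included, and the job is handed in when it is done.

Besides the shell and the picture viewer there is one more tool, called after ">>>" in YAML: its name, and indented under it one key for each argument. step_arm: Moves the arm, as the interface text tells. Its arguments: {"type":"object","properties":{"commands":{"type":"array"},"force":{"type":"number"}},"required":["commands"]}

```bash
mkdir -p pics; ls
cat > h.py <<'E'
from plant import *
import numpy as np, cv2
from scipy.spatial.transform import Rotation as R
def cam(n): return read_camera(n)
def cast(c,u,v,z):
    A=c["attitude"]; A=np.array(A); M=R.from_quat(A).as_matrix() if A.size==4 else A.reshape(3,3)
    u=np.atleast_1d(u);v=np.atleast_1d(v)
    d=np.stack([(u-c["cx"])/c["fx"],-(v-c["cy"])/c["fy"],-np.ones(len(u))],1)@M.T
    e=np.array(c["eye"]); return e+d*((z-e[2])/d[:,2])[:,None]
def cloud(c):
    h,w=c["z_map"].shape; v,u=np.mgrid[:h,:w]; Z=c["z_map"]
    A=np.array(c["attitude"]); M=R.from_quat(A).as_matrix() if A.size==4 else A.reshape(3,3)
    P=np.stack([(u-c["cx"])/c["fx"]*Z,-(v-c["cy"])/c["fy"]*Z,-Z],-1)
    return P@M.T+np.array(c["eye"])
E
python3 - <<'E'
from h import *
for n in("top","side"):
    c=cam(n); cv2.imwrite(f"pics/{n}0.png",c["color"][...,::-1]); print({k:v for k,v in c.items() if k not in("color","z_map")})
    np.save(f"{n}0.npy",c,allow_pickle=True)
s=get_state(); print(s)
E
```

```text
pics
{'fx': 438.0107318486967, 'fy': 438.0107318486967, 'cx': 287.0943873908357, 'cy': 209.600497235849, 'eye': array([ 0.21486902, -0.03624072,  1.62207674]), 'attitude': array([-0.07850158,  0.08061178,  0.71023635, -0.69491264])}
{'fx': 453.3858605205363, 'fy': 453.3858605205363, 'cx': 282.2053760263123, 'cy': 206.46271218793055, 'eye': array([0.11970268, 0.93191446, 0.8882029 ]), 'attitude': array([-0.08907435,  0.43065047,  0.87863237, -0.18604056])}
{'time': 0.1, 'qpos': array([-1.38100972e+00,  2.87118086e-01,  1.57805168e+00, -2.30986865e-05,
        1.27859271e+00, -1.49992437e-01]), 'dq': array([-6.32973290e-04, -1.99375106e-03, -5.82657506e-03,  2.34128323e-05,
        8.90192487e-05, -1.46532637e-03]), 'joint_efforts': array([ 6.10283914e-04, -4.07296836e+01, -2.93699080e+01, -1.51623717e-04,
        3.42122286e-03,  3.47793666e-06]), 'eef_pos': array([ 0.22488189, -0.63583174,  0.2440467 ]), 'tcp_rot': array([ 9.85602307e-01,  1.69076652e-01, -3.26391662e-05, -1.08447867e-03]), 'contact_force': array([ 0.11183093, -0.01795341, -0.17034955]), 'wrist_torque': array([ 0.00037312,  0.04050485, -0.03093609]), 'finger_force': 0.0, 'opening': 0.9979405010677594}
```

View pics/top0.png

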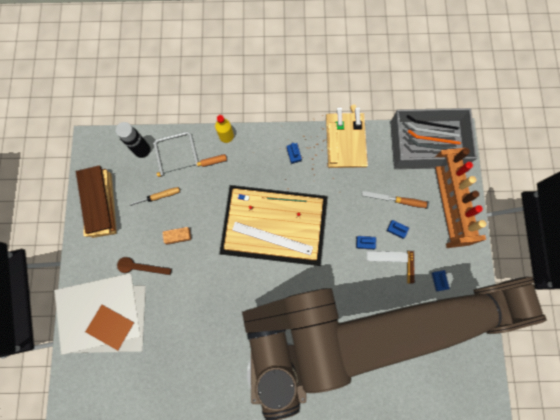

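View pics/side0.png

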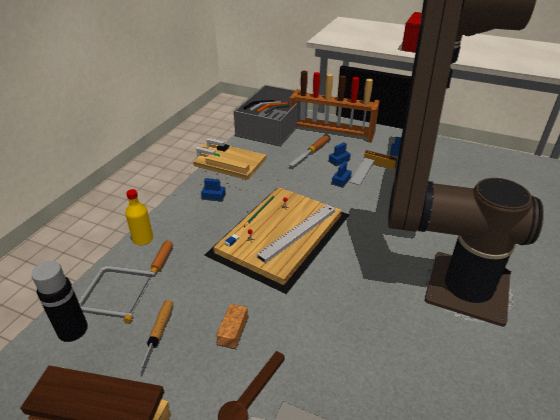

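The top view shows the blank at (275,225), with pins at about (251,208) and (298,214) and the bar from (234,227) to (311,250). There are four blue blocks, at (294,153), (398,229), (367,242) and (440,281). Next I measure which one is nearest the base.

```bash
cat > m.py <<'E'
from h import *
def blobs(m,amin):
    n,l,s,ce=cv2.connectedComponentsWithStats(m.astype(np.uint8)); return [(l==i,ce[i],s[i,4]) for i in range(1,n) if s[i,4]>=amin]
def measure(n,c):
    hsv=cv2.cvtColor(c["color"],cv2.COLOR_RGB2HSV); P=cloud(c); H,S,V=cv2.split(hsv)
    print("==",n)
    for m,ce,a in blobs((H>95)&(H<130)&(S>120)&(V>40),20):
        Q=P[m]; print("blue",ce.round(),a,"mean",Q.mean(0).round(3),"zmax",Q[:,2].max().round(3),"r",np.hypot(*Q.mean(0)[:2]).round(3))
    for m,ce,a in blobs(((H<6)|(H>174))&(S>150)&(V>90),4):
        Q=P[m]; 
        if a<80 and Q[:,2].mean()<.12: print("red",ce.round(1),a,cast(c,*ce,.058).round(4),Q.mean(0).round(3))
    m=(S<60)&(P[...,2]>.036)&(P[...,2]<.052)
    for m,ce,a in blobs(m,150):
        v,u=np.nonzero(m); W=cast(c,u,v,.043)[:,:2].astype(np.float32); r=cv2.minAreaRect(W); print("bar",ce.round(),a,r, np.sort(cv2.boxPoints(r),0).round(3).tolist(), cv2.boxPoints(r).round(4).tolist())
if __name__=="__main__":
    for n in("top","side"):
        c=np.load(f"{n}0.npy",allow_pickle=True).item(); measure(n,c)
    c=np.load("top0.npy",allow_pickle=True).item(); a=cv2.resize(c["color"][130:310,215:465,::-1],None,fx=3.2,fy=3.2,interpolation=cv2.INTER_CUBIC)
    cv2.imwrite("pics/crop1.png",a)
E
python3 m.py
```

```text
== top
blue [294. 153.] 194 mean [ 0.801 -0.075  0.04 ] zmax 0.078 r 0.804
blue [398. 229.] 218 mean [ 0.494 -0.445  0.055] zmax 1.622 r 0.664
blue [366. 242.] 219 mean [ 0.449 -0.328  0.048] zmax 1.622 r 0.556
blue [440. 280.] 236 mean [ 0.306 -0.584  0.045] zmax 1.622 r 0.659
red [298.2 214. ] 4 [[ 0.5562 -0.0853  0.058 ]] [ 0.555 -0.085  0.061]
bar [273. 238.] 697 ((0.4722246825695038, 0.010921508073806763), (0.2986997067928314, 0.03295405954122543), 70.86589050292969) [[0.40799999237060547, -0.13600000739097595], [0.4390000104904175, -0.125], [0.5059999823570251, 0.1469999998807907], [0.5370000004768372, 0.15700000524520874]] [[0.4077000021934509, -0.12479999661445618], [0.43880000710487366, -0.1356000006198883], [0.5367000102996826, 0.14659999310970306], [0.5055999755859375, 0.1573999971151352]]
== side
blue [396. 146.] 134 mean [ 0.324 -0.579  0.034] zmax 0.071 r 0.664
blue [340. 164.] 584 mean [ 0.472 -0.374  0.038] zmax 0.888 r 0.602
blue [213. 190.] 403 mean [ 0.797 -0.059  0.039] zmax 0.888 r 0.8
blue [231. 240.] 48 mean [0.629 0.128 0.038] zmax 0.043 r 0.641
red [284.8 199
[... 1800 characters left out ...]
68372, 0.16599999368190765]] [[0.40059998631477356, -0.12049999833106995], [0.43630000948905945, -0.1331000030040741], [0.5372999906539917, 0.1535000056028366], [0.5015000104904175, 0.16609999537467957]]
bar [470. 289.] 175 ((0.003608163446187973, 0.038358334451913834), (0.060185886919498444, 0.11879675090312958), 82.58524322509766) [[-0.05900000035762787, 0.0010000000474974513], [-0.050999999046325684, 0.01600000075995922], [0.05900000035762787, 0.061000000685453415], [0.06599999964237213, 0.07599999755620956]] [[-0.05920000001788139, 0.016200000420212746], [0.05860000103712082, 0.0008999999845400453], [0.06639999896287918, 0.060499999672174454], [-0.05139999836683273, 0.07590000331401825]]
```

View pics/crop1.png

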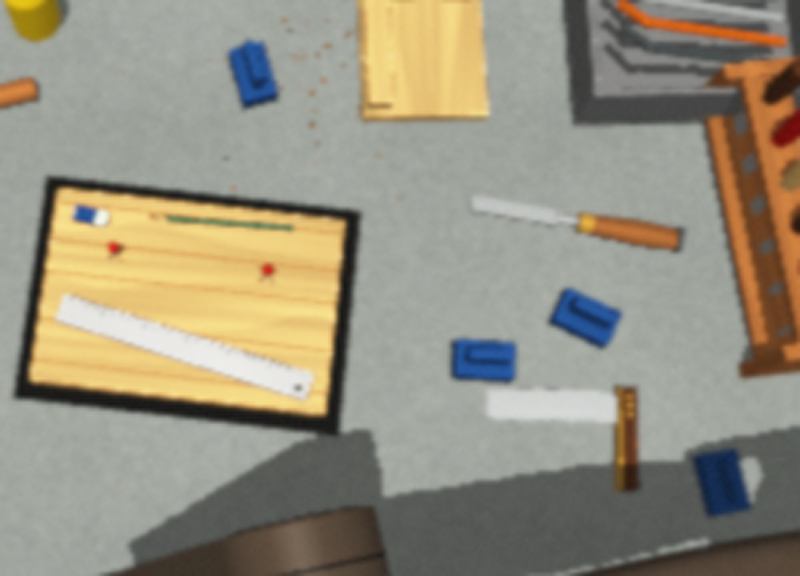

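The nearest candidate is the blue block at top (366,242), r = 0.556 m. The others are at (440,281) with r = 0.66, (398,229) with r = 0.66, and (294,153) with r = 0.80. The first is also the one beside the blank, opposite the cork block, and the crop shows its rib at (485,357).

The plan is to grip the bar across its middle and slide it close to the pins. Then I release it and nudge it home with one finger. First I move above the bar.

>>> step_arm:
  commands:
    - {"gripper":-1,"spin":-8.57}
    - {"spin":-8.57,"gripper":-1}
    - {"spin":-8.57,"gripper":-1}
    - {"spin":-8.57,"gripper":-1}
    - {"spin":-8.57,"gripper":-1}
    - {"spin":-8.57,"gripper":-1}
    - {"gripper":-1,"x":45,"y":1.5}
    - {"gripper":-1,"x":45,"y":1.5}
    - {"gripper":-1,"x":45,"y":1.5}
    - {"gripper":-1,"x":45,"y":1.5}
  force: 40

```text
invalid input
```

>>> step_arm:
  commands:
    - {"gripper":-1,"x":50,"y":1.5}
    - {"gripper":-1,"x":50,"y":1.5}
    - {"gripper":-1,"x":50,"y":1.5}
    - {"gripper":-1,"x":50,"y":1.5}
    - {"gripper":-1,"x":50,"y":1.5}
    - {"gripper":-1,"x":50,"y":1.5}
    - {"gripper":-1,"x":50,"y":1.5}
    - {"gripper":-1,"x":50,"y":1.5}
    - {"gripper":-1,"x":50,"y":1.5}
    - {"gripper":-1,"x":50,"y":1.5,"z":40}

```text
invalid input
```

```bash
cat > g.py <<'E'
from h import *
def to(x,y,z,yaw):
    s=get_state(); M=R.from_quat(s["tcp_rot"]).as_matrix(); y0=np.degrees(np.arctan2(M[1,0],M[0,0]))
    sp=(y0-yaw+180)%360-180; N=M@R.from_euler("z",sp,degrees=True).as_matrix()
    print("t",round(s["time"],2),"pos",s["eef_pos"].round(4),"yaw",y0.round(2),"F",s["contact_force"].round(2),"open",round(s["opening"],3),"| spin",round(sp,2),"then mm",(N.T@(np.array([x,y,z])-s["eef_pos"])*1e3).round(1), "z tilt",M[:,2].round(3))
E
python3 -c "
from g import *
to(.471,.013,.1,70.9)
from m import measure
c=cam('side'); measure('side',c); cv2.imwrite('pics/s1.png',c['color'][...,::-1])
c=cam('top'); measure('top',c)" | grep -v '^bar'
```

```text
t 0.1 pos [ 0.2249 -0.6358  0.244 ] yaw 19.47 F [ 0.11 -0.02 -0.17] open 0.998 | spin -51.43 then mm [693.4  20.4 145.3] z tilt [-0.     0.002 -1.   ]
== side
blue [396. 146.] 133 mean [ 0.324 -0.58   0.034] zmax 0.069 r 0.664
blue [340. 164.] 583 mean [ 0.472 -0.376  0.036] zmax 0.888 r 0.604
blue [213. 190.] 403 mean [ 0.799 -0.062  0.037] zmax 0.888 r 0.802
blue [231. 240.] 48 mean [0.629 0.128 0.038] zmax 0.043 r 0.641
red [284.8 199.3] 12 [[ 0.5558 -0.0834  0.058 ]] [ 0.555 -0.081  0.06 ]
red [249.5 231.3] 14 [[0.5863 0.0927 0.058 ]] [0.584 0.096 0.062]
== top
blue [294. 153.] 194 mean [ 0.798 -0.074  0.048] zmax 1.622 r 0.801
blue [398. 229.] 218 mean [ 0.494 -0.445  0.056] zmax 1.622 r 0.664
blue [366. 242.] 219 mean [ 0.45  -0.329  0.041] zmax 0.077 r 0.557
blue [440. 280.] 234 mean [ 0.306 -0.586  0.039] zmax 0.073 r 0.661
red [298.2 214. ] 4 [[ 0.5562 -0.0853  0.058 ]] [ 0.555 -0.085  0.065]
```

Rows probably need every key.

>>> step_arm:
  commands:
    - {"gripper":-1,"x":0,"y":0,"z":0,"spin":-8.57}
    - {"gripper":-1,"x":0,"y":0,"z":0,"spin":-8.57}
    - {"gripper":-1,"x":0,"y":0,"z":0,"spin":-8.57}
    - {"gripper":-1,"x":0,"y":0,"z":0,"spin":-8.57}
    - {"gripper":-1,"x":0,"y":0,"z":0,"spin":-8.57}
    - {"gripper":-1,"x":0,"y":0,"z":0,"spin":-8.57}
    - {"gripper":-1,"x":45,"y":1.5,"z":0,"spin":0}
    - {"gripper":-1,"x":45,"y":1.5,"z":0,"spin":0}
    - {"gripper":-1,"x":45,"y":1.5,"z":0,"spin":0}
    - {"gripper":-1,"x":45,"y":1.5,"z":0,"spin":0}
  force: 40

```text
time: 1.2
eef_pos: [0.2899, -0.4665, 0.2449]
tcp_rot: [0.815, 0.58, 0.0, -0.0]
contact_force: [1.3, -0.4, 0.5]
opening: 1.002
finger_force: 0.0
```

>>> step_arm:
  commands:
    - {"gripper":-1,"x":50,"y":1.5,"z":0,"spin":0}
    - {"gripper":-1,"x":50,"y":1.5,"z":0,"spin":0}
    - {"gripper":-1,"x":50,"y":1.5,"z":0,"spin":0}
    - {"gripper":-1,"x":50,"y":1.5,"z":0,"spin":0}
    - {"gripper":-1,"x":50,"y":1.5,"z":0,"spin":0}
    - {"gripper":-1,"x":50,"y":1.5,"z":0,"spin":0}
    - {"gripper":-1,"x":50,"y":1.5,"z":0,"spin":0}
    - {"gripper":-1,"x":50,"y":1.5,"z":0,"spin":0}
    - {"gripper":-1,"x":50,"y":1.5,"z":0,"spin":0}
    - {"gripper":-1,"x":50,"y":1.5,"z":40,"spin":0}

```text
time: 2.2
eef_pos: [0.4669, -0.0093, 0.2187]
tcp_rot: [0.814, 0.581, 0.004, 0.004]
contact_force: [0.4, 0.3, -0.7]
opening: 0.997
finger_force: 0.0
```

```bash
python3 -c "
from g import *
to(.471,.013,.1,70.9)
from m import measure
c=cam('side'); measure('side',c); cv2.imwrite('pics/s1.png',c['color'][...,::-1])
c=cam('top'); measure('top',c)" | grep -v '^bar'
```

```text
t 2.2 pos [ 0.4669 -0.0093  0.2187] yaw 70.98 F [ 0.38  0.29 -0.72] open 0.997 | spin 0.08 then mm [ 22.2  -4.8 118.7] z tilt [ 0.011 -0.002 -1.   ]
== side
blue [400. 147.] 303 mean [ 0.306 -0.581  0.035] zmax 0.071 r 0.657
blue [341. 165.] 561 mean [ 0.469 -0.371  0.039] zmax 0.888 r 0.598
blue [213. 190.] 400 mean [ 0.801 -0.064  0.035] zmax 0.072 r 0.804
blue [231. 240.] 48 mean [0.618 0.145 0.056] zmax 0.888 r 0.634
red [284.8 199.3] 12 [[ 0.5558 -0.0834  0.058 ]] [ 0.555 -0.081  0.06 ]
red [249.5 231.1] 15 [[0.5865 0.0921 0.058 ]] [0.554 0.151 0.116]
== top
blue [294. 153.] 194 mean [ 0.801 -0.075  0.04 ] zmax 0.074 r 0.804
blue [398. 229.] 218 mean [ 0.496 -0.448  0.041] zmax 0.075 r 0.669
blue [366. 242.] 219 mean [ 0.45  -0.329  0.041] zmax 0.075 r 0.557
blue [440. 280.] 242 mean [ 0.306 -0.586  0.04 ] zmax 0.076 r 0.662
red [250.5 207.5] 4 [[0.5844 0.0891 0.058 ]] [0.582 0.088 0.066]
red [298. 214.] 5 [[ 0.5562 -0.0844  0.058 ]] [ 0.555 -0.084  0.063]
```

Only four blue blocks show with the arm out of the way. I descend over the bar.

>>> step_arm:
  commands:
    - {"gripper":-1,"x":7,"y":-0.5,"z":20,"spin":0}
    - {"gripper":-1,"x":6,"y":0,"z":25,"spin":0}
    - {"gripper":-1,"x":0,"y":0,"z":25,"spin":0}
    - {"gripper":-1,"x":0,"y":0,"z":20,"spin":0}
    - {"gripper":-1,"x":0,"y":0,"z":15,"spin":0}
    - {"gripper":-1,"x":0,"y":0,"z":10,"spin":0}
    - {"gripper":-1,"x":0,"y":0,"z":5,"spin":0}
    - {"gripper":-1,"x":0,"y":0,"z":0,"spin":0}
    - {"gripper":-1,"x":0,"y":0,"z":0,"spin":0}
    - {"gripper":-1,"x":0,"y":0,"z":0,"spin":0}

```text
time: 3.3
eef_pos: [0.468, 0.001, 0.0951]
tcp_rot: [0.815, 0.58, 0.001, 0.001]
contact_force: [-0.2, -1.2, 0.4]
opening: 1.0
finger_force: 0.0
```

```bash
python3 -c "
from g import *
to(.471,.013,.05,70.9)
c=cam('side'); a=cv2.resize(c['color'][120:320,180:400,::-1],None,fx=3,fy=3); cv2.imwrite('pics/s2.png',a)"
```

```text
t 3.3 pos [0.468  0.001  0.0951] yaw 70.89 F [-0.24 -1.25  0.35] open 1.0 | spin -0.01 then mm [12.3 -1.2 45.1] z tilt [ 0.002 -0.    -1.   ]
```

View pics/s2.png

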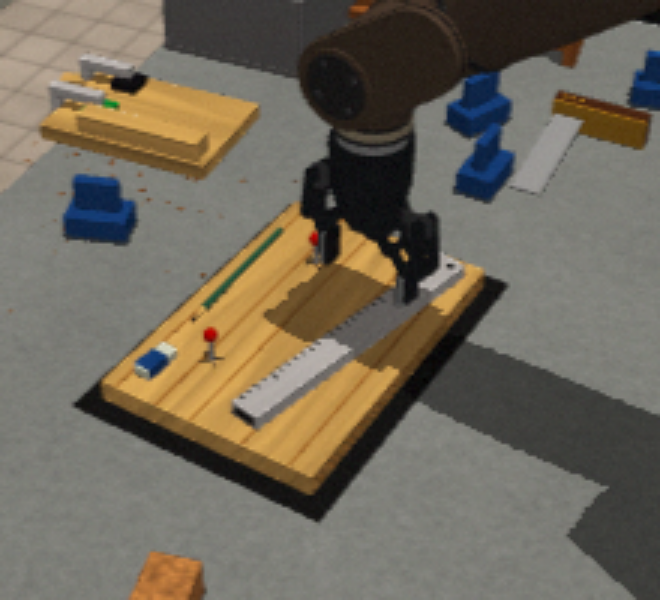

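The fingers straddle the bar at the right angle. I descend, half close and check the force.

>>> step_arm:
  commands:
    - {"gripper":0,"x":6,"y":-1,"z":0,"spin":0}
    - {"gripper":0,"x":6,"y":0,"z":5,"spin":0}
    - {"gripper":0,"x":0,"y":0,"z":10,"spin":0}
    - {"gripper":0,"x":0,"y":0,"z":10,"spin":0}
    - {"gripper":0,"x":0,"y":0,"z":8,"spin":0}
    - {"gripper":0,"x":0,"y":0,"z":6,"spin":0}
    - {"gripper":0,"x":0,"y":0,"z":4,"spin":0}
    - {"gripper":0,"x":0,"y":0,"z":2,"spin":0}
    - {"gripper":0,"x":0,"y":0,"z":0,"spin":0}
    - {"gripper":0,"x":0,"y":0,"z":0,"spin":0}

```text
time: 4.35
eef_pos: [0.4705, 0.0128, 0.0494]
tcp_rot: [0.815, 0.58, 0.0, 0.0]
contact_force: [0.5, 0.8, -0.1]
opening: 0.501
finger_force: 0.0
```

```bash
python3 -c "
from g import *
to(.471,.013,.046,70.9)
c=cam('side'); a=cv2.resize(c['color'][170:270,240:350,::-1],None,fx=6,fy=6,interpolation=cv2.INTER_CUBIC); cv2.imwrite('pics/s3.png',a)"
```

```text
t 4.35 pos [0.4705 0.0128 0.0494] yaw 70.89 F [ 0.51  0.75 -0.08] open 0.501 | spin -0.01 then mm [0.3 0.4 3.4] z tilt [ 0.001 -0.    -1.   ]
```

View pics/s3.png

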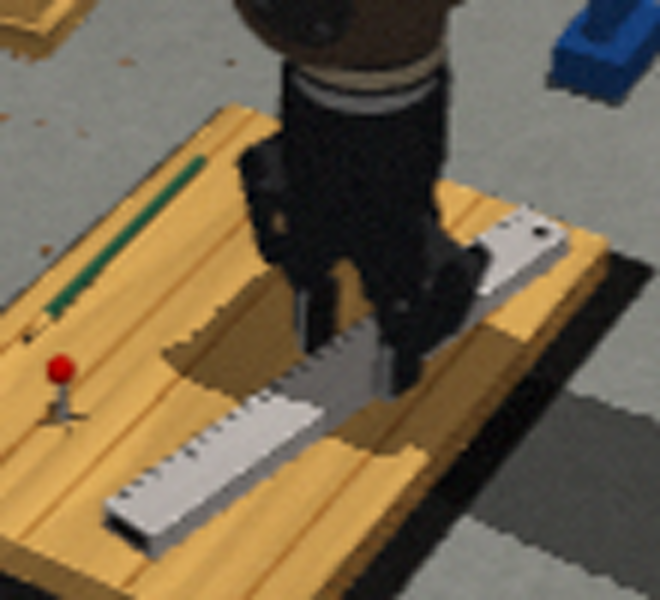

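The fingers straddle the bar, at (320,320) and (400,360) in the crop. I lower 7 mm and grip softly.

>>> step_arm:
  commands:
    - {"gripper":0,"x":0,"y":0,"z":3,"spin":0}
    - {"gripper":0,"x":0,"y":0,"z":2,"spin":0}
    - {"gripper":0,"x":0,"y":0,"z":2,"spin":0}
    - {"gripper":0,"x":0,"y":0,"z":0,"spin":0}
    - {"gripper":0.15,"x":0,"y":0,"z":0,"spin":0}
    - {"gripper":0.3,"x":0,"y":0,"z":0,"spin":0}
    - {"gripper":0.4,"x":0,"y":0,"z":0,"spin":0}
    - {"gripper":0.5,"x":0,"y":0,"z":0,"spin":0}
    - {"gripper":0.5,"x":0,"y":0,"z":0,"spin":0}
    - {"gripper":0.5,"x":0,"y":0,"z":0,"spin":0}
  force: 25

```text
time: 5.4
eef_pos: [0.4712, 0.0127, 0.0427]
tcp_rot: [0.815, 0.58, 0.001, 0.001]
contact_force: [4.1, -0.1, 1.6]
opening: 0.366
finger_force: 26.3
```

It is gripped, opening 31 mm. I rotate by 9.4° and slide to about 4 mm short of the pins.

>>> step_arm:
  commands:
    - {"gripper":0.5,"x":0,"y":0,"z":0,"spin":-3.1}
    - {"gripper":0.5,"x":0,"y":0,"z":0,"spin":-3.2}
    - {"gripper":0.5,"x":0,"y":0,"z":0,"spin":-3.1}
    - {"gripper":0.5,"x":1.5,"y":14,"z":0,"spin":0}
    - {"gripper":0.5,"x":1.5,"y":16,"z":0,"spin":0}
    - {"gripper":0.5,"x":1.5,"y":16,"z":0,"spin":0}
    - {"gripper":0.5,"x":1.5,"y":14,"z":0,"spin":0}
    - {"gripper":0.5,"x":1.5,"y":10,"z":0,"spin":0}
    - {"gripper":0.5,"x":0,"y":4,"z":0,"spin":0}
    - {"gripper":0.5,"x":0,"y":0,"z":0,"spin":0}

```text
time: 6.4
eef_pos: [0.5418, 0.0085, 0.0424]
tcp_rot: [0.764, 0.645, -0.003, -0.004]
contact_force: [-7.6, 0.9, 12.0]
opening: 0.364
finger_force: 27.7
```

```bash
python3 -c "
from g import *
to(.5488,.0071,.043,80.3)
c=cam('side'); cv2.imwrite('pics/s4.png',cv2.resize(c['color'][150:290,200:370,::-1],None,fx=4.2,fy=4.2,interpolation=cv2.INTER_CUBIC)); c=cam('top');cv2.imwrite('pics/t4.png',c['color'][...,::-1])"
```

```text
t 6.4 pos [0.5418 0.0085 0.0424] yaw 80.32 F [-7.59  0.89 11.99] open 0.364 | spin 0.02 then mm [-0.2  7.1 -0.7] z tilt [-0.01   0.002 -1.   ]
```

View pics/s4.png

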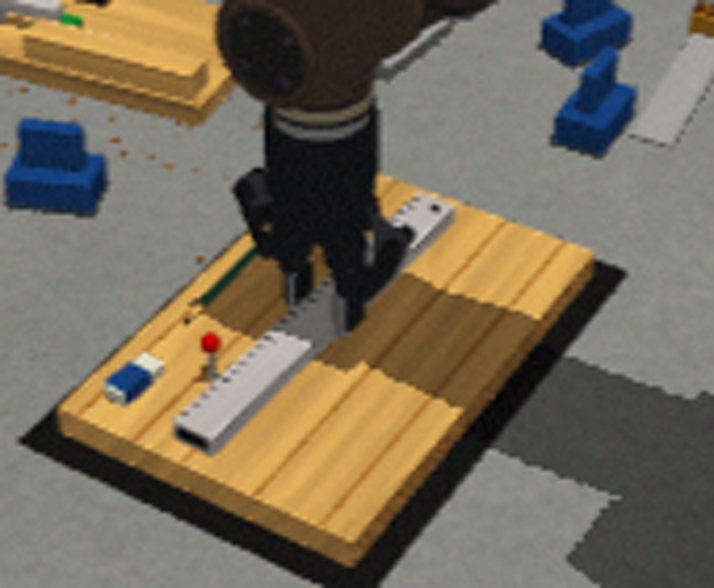

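The bar is aligned, its left pin at (210,343) in the crop with roughly a 10 mm gap. I release it and raise the tips 2 mm so nothing bears on the wood.

>>> step_arm:
  commands:
    - {"gripper":0.2,"x":0,"y":0,"z":0,"spin":0}
    - {"gripper":0.1,"x":0,"y":0,"z":0,"spin":0}
    - {"gripper":0.1,"x":0,"y":0,"z":-1,"spin":0}
    - {"gripper":0.1,"x":0,"y":0,"z":-1,"spin":0}
    - {"gripper":0.1,"x":0,"y":1,"z":0,"spin":0}
    - {"gripper":0.1,"x":0,"y":1,"z":0,"spin":0}
    - {"gripper":0.1,"x":0,"y":1,"z":0,"spin":0}
    - {"gripper":0.1,"x":0,"y":1,"z":0,"spin":0}
    - {"gripper":0.1,"x":0,"y":0,"z":0,"spin":0}
    - {"gripper":0.1,"x":0,"y":0,"z":0,"spin":0}
  force: 60

```text
time: 7.5
eef_pos: [0.5485, 0.0072, 0.0439]
tcp_rot: [0.764, 0.645, 0.0, 0.0]
contact_force: [-0.9, 1.0, -1.0]
opening: 0.454
finger_force: 0.7
```

```bash
cat > edge.py <<'E'
from g import *
import sys
from m import measure
to(.5529,.0065,.045,80.3)
measure("top",cam("top"));
E
python3 edge.py | grep -E "^t|red|bar"
```

```text
t 7.5 pos [0.5485 0.0072 0.0439] yaw 80.29 F [-0.91  1.03 -1.03] open 0.454 | spin -0.01 then mm [ 0.1  4.4 -1.1] z tilt [ 0.  0. -1.]
red [298. 214.] 5 [[ 0.5562 -0.0844  0.058 ]] [ 0.555 -0.084  0.064]
bar [300. 222.] 233 ((0.5276854634284973, -0.09031954407691956), (0.10049527883529663, 0.03326762840151787), 81.92623138427734) [[0.5040000081062317, -0.1420000046491623], [0.5180000066757202, -0.1379999965429306], [0.5370000004768372, -0.0430000014603138], [0.5509999990463257, -0.03799999877810478]] [[0.5041999816894531, -0.13770000636577606], [0.5371000170707703, -0.14239999651908875], [0.5511999726295471, -0.042899999767541885], [0.5182999968528748, -0.03819999843835831]]
```

>>> step_arm:
  commands:
    - {"gripper":0.1,"x":0,"y":0.8,"z":0,"spin":0}
    - {"gripper":0.1,"x":0,"y":0.8,"z":0,"spin":0}
    - {"gripper":0.1,"x":0,"y":0.8,"z":0,"spin":0}
    - {"gripper":0.1,"x":0,"y":0.7,"z":0,"spin":0}
    - {"gripper":0.1,"x":0,"y":0.5,"z":0,"spin":0}
    - {"gripper":0.1,"x":0,"y":0.4,"z":0,"spin":0}
    - {"gripper":0.1,"x":0,"y":0.2,"z":0,"spin":0}
    - {"gripper":0.1,"x":0,"y":0,"z":0,"spin":0}
    - {"gripper":0.1,"x":0,"y":0,"z":0,"spin":0}
    - {"gripper":0.1,"x":0,"y":0,"z":0,"spin":0}

```text
time: 8.55
eef_pos: [0.5526, 0.0064, 0.0441]
tcp_rot: [0.764, 0.645, 0.0, 0.0]
contact_force: [-1.6, 0.2, -1.3]
opening: 0.451
finger_force: 0.6
```

```bash
python3 edge.py | grep -E "^t|red|bar"
```

```text
t 8.55 pos [0.5526 0.0064 0.0441] yaw 80.29 F [-1.61  0.17 -1.29] open 0.451 | spin -0.01 then mm [ 0.1  0.3 -0.9] z tilt [ 0. -0. -1.]
red [298. 214.] 5 [[ 0.5562 -0.0844  0.058 ]] [ 0.555 -0.084  0.065]
bar [300. 221.] 227 ((0.531540036201477, -0.09091908484697342), (0.10014723241329193, 0.03290274739265442), 80.47599029541016) [[0.5070000290870667, -0.14300000667572021], [0.5239999890327454, -0.1379999965429306], [0.5389999747276306, -0.04399999976158142], [0.5559999942779541, -0.039000000804662704]] [[0.5070000290870667, -0.13760000467300415], [0.5394999980926514, -0.14300000667572021], [0.5559999942779541, -0.04430000111460686], [0.5235999822616577, -0.03880000114440918]]
```

The push works: the bar moved 4 mm against about 1.5 N of friction. I continue more gently.

>>> step_arm:
  commands:
    - {"gripper":0.1,"x":0,"y":0.3,"z":0,"spin":0}
    - {"gripper":0.1,"x":0,"y":0.3,"z":0,"spin":0}
    - {"gripper":0.1,"x":0,"y":0.3,"z":0,"spin":0}
    - {"gripper":0.1,"x":0,"y":0.3,"z":0,"spin":0}
    - {"gripper":0.1,"x":0,"y":0.3,"z":0,"spin":0}
    - {"gripper":0.1,"x":0,"y":0.3,"z":0,"spin":0}
    - {"gripper":0.1,"x":0,"y":0.2,"z":0,"spin":0}
    - {"gripper":0.1,"x":0,"y":0,"z":0,"spin":0}
    - {"gripper":0.1,"x":0,"y":0,"z":0,"spin":0}
    - {"gripper":0.1,"x":0,"y":0,"z":0,"spin":0}

```text
time: 9.6
eef_pos: [0.5546, 0.0061, 0.0441]
tcp_rot: [0.764, 0.645, 0.0, 0.0]
contact_force: [-1.9, 1.2, 0.9]
opening: 0.451
finger_force: 1.0
```

>>> step_arm:
  commands:
    - {"gripper":0.1,"x":0,"y":0.2,"z":0,"spin":0}
    - {"gripper":0.1,"x":0,"y":0.2,"z":0,"spin":0}
    - {"gripper":0.1,"x":0,"y":0.2,"z":0,"spin":0}
    - {"gripper":0.1,"x":0,"y":0.2,"z":0,"spin":0}
    - {"gripper":0.1,"x":0,"y":0,"z":0,"spin":0}
    - {"gripper":0.1,"x":0,"y":0,"z":0,"spin":0}
    - {"gripper":0.1,"x":0,"y":0,"z":0,"spin":0}
    - {"gripper":0.1,"x":0,"y":0,"z":0,"spin":0}
    - {"gripper":0.1,"x":0,"y":0,"z":0,"spin":0}
    - {"gripper":0.1,"x":0,"y":0,"z":0,"spin":0}

```text
time: 10.6
eef_pos: [0.5554, 0.006, 0.0442]
tcp_rot: [0.764, 0.645, 0.0, 0.0]
contact_force: [-1.8, 0.1, 1.3]
opening: 0.448
finger_force: 1.2
```

```bash
python3 edge.py | grep -E "^t|red|bar"
```

```text
t 10.6 pos [0.5554 0.006  0.0442] yaw 80.29 F [-1.75  0.07  1.31] open 0.448 | spin -0.01 then mm [ 0.1 -2.5 -0.8] z tilt [ 0. -0. -1.]
red [298.  213.8] 4 [[ 0.5572 -0.0844  0.058 ]] [ 0.556 -0.084  0.064]
bar [300. 221.] 226 ((0.5346782207489014, -0.09155839681625366), (0.10079532861709595, 0.03307266905903816), 81.46385955810547) [[0.5109999775886536, -0.14399999380111694], [0.5260000228881836, -0.13899999856948853], [0.5440000295639038, -0.04399999976158142], [0.5590000152587891, -0.039000000804662704]] [[0.5108000040054321, -0.1388999968767166], [0.5436000227928162, -0.14390000700950623], [0.5584999918937683, -0.044199999421834946], [0.5257999897003174, -0.03929999843239784]]
```

>>> step_arm:
  commands:
    - {"gripper":0.1,"x":0,"y":0.2,"z":0,"spin":0}
    - {"gripper":0.1,"x":0,"y":0.2,"z":0,"spin":0}
    - {"gripper":0.1,"x":0,"y":0.2,"z":0,"spin":0}
    - {"gripper":0.1,"x":0,"y":0.2,"z":0,"spin":0}
    - {"gripper":0.1,"x":0,"y":0,"z":0,"spin":0}
    - {"gripper":0.1,"x":0,"y":0,"z":0,"spin":0}
    - {"gripper":0.1,"x":0,"y":0,"z":0,"spin":0}
    - {"gripper":0.1,"x":0,"y":0,"z":0,"spin":0}
    - {"gripper":0.1,"x":0,"y":0,"z":0,"spin":0}
    - {"gripper":0.1,"x":0,"y":0,"z":0,"spin":0}

```text
time: 11.65
eef_pos: [0.5562, 0.0058, 0.0441]
tcp_rot: [0.764, 0.645, 0.0, 0.0]
contact_force: [-2.7, 1.4, 1.3]
opening: 0.447
finger_force: 1.5
```

>>> step_arm:
  commands:
    - {"gripper":0.1,"x":0,"y":0.2,"z":0,"spin":0}
    - {"gripper":0.1,"x":0,"y":0.2,"z":0,"spin":0}
    - {"gripper":0.1,"x":0,"y":0.2,"z":0,"spin":0}
    - {"gripper":0.1,"x":0,"y":0,"z":0,"spin":0}
    - {"gripper":0.1,"x":0,"y":0,"z":0,"spin":0}
    - {"gripper":0.1,"x":0,"y":0,"z":0,"spin":0}
    - {"gripper":0.1,"x":0,"y":0,"z":0,"spin":0}
    - {"gripper":0.1,"x":0,"y":0,"z":0,"spin":0}
    - {"gripper":0.1,"x":0,"y":0,"z":0,"spin":0}
    - {"gripper":0.1,"x":0,"y":0,"z":0,"spin":0}

```text
time: 12.65
eef_pos: [0.5567, 0.0057, 0.0441]
tcp_rot: [0.764, 0.645, 0.0, 0.0]
contact_force: [-3.9, 0.7, 3.9]
opening: 0.451
finger_force: 1.9
```

>>> step_arm:
  commands:
    - {"gripper":0.1,"x":0,"y":0.2,"z":0,"spin":0}
    - {"gripper":0.1,"x":0,"y":0.2,"z":0,"spin":0}
    - {"gripper":0.1,"x":0,"y":0,"z":0,"spin":0}
    - {"gripper":0.1,"x":0,"y":0,"z":0,"spin":0}
    - {"gripper":0.1,"x":0,"y":0,"z":0,"spin":0}
    - {"gripper":0.1,"x":0,"y":0,"z":0,"spin":0}
    - {"gripper":0.1,"x":0,"y":0,"z":0,"spin":0}
    - {"gripper":0.1,"x":0,"y":0,"z":0,"spin":0}
    - {"gripper":0.1,"x":0,"y":0,"z":0,"spin":0}
    - {"gripper":0.1,"x":0,"y":0,"z":0,"spin":0}

```text
time: 13.65
eef_pos: [0.5567, 0.0058, 0.0441]
tcp_rot: [0.764, 0.645, -0.0, -0.0]
contact_force: [-4.5, 0.6, 5.0]
opening: 0.453
finger_force: 2.6
```

Contact with the pins is building. Fz is also rising, so I relieve it slightly while pressing on.

>>> step_arm:
  commands:
    - {"gripper":0.1,"x":0,"y":0,"z":-0.2,"spin":0}
    - {"gripper":0.1,"x":0,"y":0,"z":-0.2,"spin":0}
    - {"gripper":0.1,"x":0,"y":0.2,"z":0,"spin":0}
    - {"gripper":0.1,"x":0,"y":0.2,"z":0,"spin":0}
    - {"gripper":0.1,"x":0,"y":0.1,"z":0,"spin":0}
    - {"gripper":0.1,"x":0,"y":0,"z":0,"spin":0}
    - {"gripper":0.1,"x":0,"y":0,"z":0,"spin":0}
    - {"gripper":0.1,"x":0,"y":0,"z":0,"spin":0}
    - {"gripper":0.1,"x":0,"y":0,"z":0,"spin":0}
    - {"gripper":0.1,"x":0,"y":0,"z":0,"spin":0}

```text
time: 14.65
eef_pos: [0.5569, 0.0057, 0.0441]
tcp_rot: [0.764, 0.645, -0.001, -0.001]
contact_force: [-6.2, 1.4, 2.9]
opening: 0.455
finger_force: 2.7
```

```bash
python3 -c "
from g import *
from m import measure
to(.5529,.0065,.045,80.3)
s=get_state(); print(s['wrist_torque'].round(2))
measure('top',cam('top'))
c=cam('side'); measure('side',c); cv2.imwrite('pics/s5.png',cv2.resize(c['color'][170:270,220:360,::-1],None,fx=5.7,fy=5.7,interpolation=cv2.INTER_CUBIC))"| grep -vE "blue"
```

```text
t 14.65 pos [0.5569 0.0057 0.0441] yaw 80.29 F [-6.25  1.43  2.89] open 0.455 | spin -0.01 then mm [ 0.1 -4.1 -0.9] z tilt [-0.002  0.    -1.   ]
[ 0.1   0.91 -0.01]
== top
red [298.2 213.6] 5 [[ 0.5577 -0.0852  0.058 ]] [ 0.557 -0.085  0.062]
bar [300. 220.] 229 ((0.5360708832740784, -0.0921114981174469), (0.10029399394989014, 0.03333466500043869), 79.11328887939453) [[0.5099999904632568, -0.14499999582767487], [0.5289999842643738, -0.1379999965429306], [0.5429999828338623, -0.04600000008940697], [0.5619999766349792, -0.03999999910593033]] [[0.510200023651123, -0.13819999992847443], [0.5429999828338623, -0.1445000022649765], [0.5619000196456909, -0.04600000008940697], [0.52920001745224, -0.03970000147819519]]
== side
red [249.5 231.1] 15 [[0.5865 0.0921 0.058 ]] [0.585 0.095 0.061]
bar [93. 44.] 632 ((2.1238789558410645, -1.2231171131134033), (1.7052385807037354, 0.0635162964463234), 89.73612976074219) [[2.0880000591278076, -2.0759999752044678], [2.0959999561309814, -2.0759999752044678], [2.1519999504089355, -0.3709999918937683], [2.1600000858306885, -0.3700000047683716]] [[2.088200
[... 410 characters left out ...]
51562], [1.6640000343322754, -2.2279999256134033]] [[0.619700014591217, -2.2356998920440674], [0.6205000281333923, -2.3380000591278076], [1.6642999649047852, -2.3306000232696533], [1.6634999513626099, -2.2281999588012695]]
bar [260. 234.] 534 ((0.5583356022834778, 0.06982684135437012), (0.18607093393802643, 0.06445620208978653), 89.22098541259766) [[0.5249999761581421, -0.024000000208616257], [0.5270000100135803, -0.023000000044703484], [0.5889999866485596, 0.16200000047683716], [0.5920000076293945, 0.16300000250339508]] [[0.5248000025749207, -0.02280000038444996], [0.5892999768257141, -0.023600000888109207], [0.5917999744415283, 0.1624000072479248], [0.527400016784668, 0.16329999268054962]]
```

View pics/s5.png

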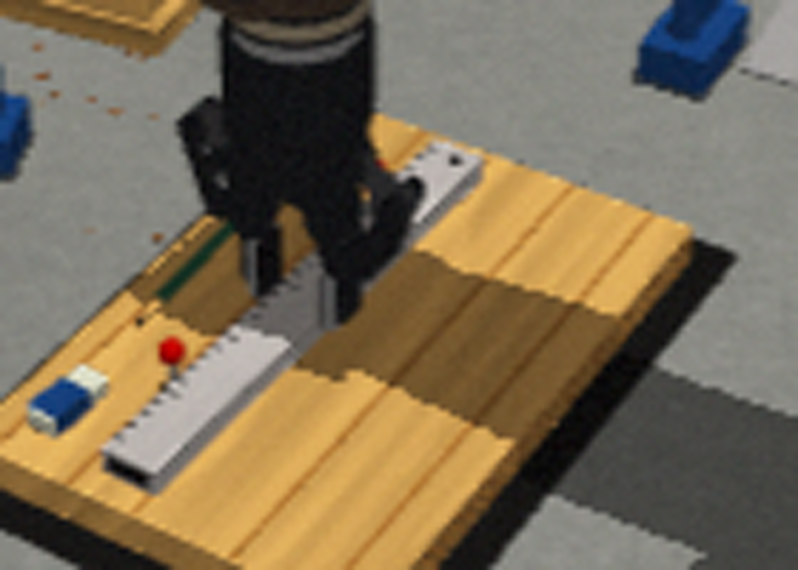

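The bar sits against the left pin at (172,352); the right pin's head is just visible behind the hand at (380,165). Pressing gains about 3 N per mm, so I continue in small steps.

>>> step_arm:
  commands:
    - {"gripper":0.1,"x":0,"y":0.2,"z":-0.2,"spin":0}
    - {"gripper":0.1,"x":0,"y":0.2,"z":-0.1,"spin":0}
    - {"gripper":0.1,"x":0,"y":0.2,"z":0,"spin":0}
    - {"gripper":0.1,"x":0,"y":0.2,"z":0,"spin":0}
    - {"gripper":0.1,"x":0,"y":0.2,"z":0,"spin":0}
    - {"gripper":0.1,"x":0,"y":0,"z":0,"spin":0}
    - {"gripper":0.1,"x":0,"y":0,"z":0,"spin":0}
    - {"gripper":0.1,"x":0,"y":0,"z":0,"spin":0}
    - {"gripper":0.1,"x":0,"y":0,"z":0,"spin":0}
    - {"gripper":0.1,"x":0,"y":0,"z":0,"spin":0}

```text
time: 15.75
eef_pos: [0.557, 0.0057, 0.0441]
tcp_rot: [0.764, 0.645, -0.002, -0.002]
contact_force: [-6.9, 0.7, 3.5]
opening: 0.452
finger_force: 3.6
```

>>> step_arm:
  commands:
    - {"gripper":0.1,"x":0,"y":0.3,"z":0,"spin":0}
    - {"gripper":0.1,"x":0,"y":0.3,"z":0,"spin":0}
    - {"gripper":0.1,"x":0,"y":0.3,"z":0,"spin":0}
    - {"gripper":0.1,"x":0,"y":0.2,"z":0,"spin":0}
    - {"gripper":0.1,"x":0,"y":0,"z":0,"spin":0}
    - {"gripper":0.1,"x":0,"y":0,"z":0,"spin":0}
    - {"gripper":0.1,"x":0,"y":0,"z":0,"spin":0}
    - {"gripper":0.1,"x":0,"y":0,"z":0,"spin":0}
    - {"gripper":0.1,"x":0,"y":0,"z":0,"spin":0}
    - {"gripper":0.1,"x":0,"y":0,"z":0,"spin":0}

```text
time: 16.75
eef_pos: [0.557, 0.0057, 0.044]
tcp_rot: [0.764, 0.645, -0.003, -0.003]
contact_force: [-9.8, 1.4, 5.0]
opening: 0.45
finger_force: 5.0
```

>>> step_arm:
  commands:
    - {"gripper":0.1,"x":0,"y":0.2,"z":-0.2,"spin":0}
    - {"gripper":0.1,"x":0,"y":0.2,"z":-0.2,"spin":0}
    - {"gripper":0.1,"x":0,"y":0.2,"z":0,"spin":0}
    - {"gripper":0.1,"x":0,"y":0.2,"z":0,"spin":0}
    - {"gripper":0.1,"x":0,"y":0,"z":0,"spin":0}
    - {"gripper":0.1,"x":0,"y":0,"z":0,"spin":0}
    - {"gripper":0.1,"x":0,"y":0,"z":0,"spin":0}
    - {"gripper":0.1,"x":0,"y":0,"z":0,"spin":0}
    - {"gripper":0.1,"x":0,"y":0,"z":0,"spin":0}
    - {"gripper":0.1,"x":0,"y":0,"z":0,"spin":0}

```text
time: 17.75
eef_pos: [0.557, 0.0057, 0.044]
tcp_rot: [0.764, 0.645, -0.003, -0.004]
contact_force: [-10.5, 0.8, 5.8]
opening: 0.448
finger_force: 5.5
```

```bash
python3 -c "
from g import *
F=[]
for i in range(6):
    cam('top'); s=get_state(); F.append(s['contact_force'])
print(np.mean(F,0),np.std(F,0),s['wrist_torque'].round(2),s['finger_force']); to(.5529,.0065,.045,80.3)"
```

```text
[-10.94420336   1.05961853   5.28251193] [0.31522456 0.55598479 0.33198967] [0.22 1.83 0.01] 5.475209802389145
t 18.05 pos [0.557  0.0057 0.0439] yaw 80.32 F [-11.14   0.96   5.63] open 0.448 | spin 0.02 then mm [ 0.1 -4.2 -1. ] z tilt [-0.01   0.001 -1.   ]
```

The net push is 11 N, with perhaps 2–4 N taken by friction, and the wrist moment about z is near 0. I press a little firmer, to about 13 N.

>>> step_arm:
  commands:
    - {"gripper":0.1,"x":0,"y":0.2,"z":0,"spin":0}
    - {"gripper":0.1,"x":0,"y":0.2,"z":0,"spin":0}
    - {"gripper":0.1,"x":0,"y":0.2,"z":0,"spin":0}
    - {"gripper":0.1,"x":0,"y":0.2,"z":0,"spin":0}
    - {"gripper":0.1,"x":0,"y":0,"z":0,"spin":0}
    - {"gripper":0.1,"x":0,"y":0,"z":0,"spin":0}
    - {"gripper":0.1,"x":0,"y":0,"z":0,"spin":0}
    - {"gripper":0.1,"x":0,"y":0,"z":0,"spin":0}
    - {"gripper":0.1,"x":0,"y":0,"z":0,"spin":0}
    - {"gripper":0.1,"x":0,"y":0,"z":0,"spin":0}

```text
time: 19.05
eef_pos: [0.5571, 0.0057, 0.0439]
tcp_rot: [0.764, 0.645, -0.004, -0.004]
contact_force: [-12.1, 1.4, 6.7]
opening: 0.453
finger_force: 6.5
```

```bash
python3 -c "
from g import *
F=[]
for i in range(4):
    cam('top'); s=get_state(); F.append(s['contact_force'])
print(np.mean(F,0),s['wrist_torque'].round(2),s['finger_force'])"
```

```text
[-12.33360309   1.650829     7.05507093] [0.22 2.25 0.03] 6.454612165689468
```

>>> step_arm:
  commands:
    - {"gripper":0.1,"x":0,"y":0,"z":-0.3,"spin":0}
    - {"gripper":0.1,"x":0,"y":0,"z":-0.3,"spin":0}
    - {"gripper":0.1,"x":0,"y":0.2,"z":-0.2,"spin":0}
    - {"gripper":0.1,"x":0,"y":0.2,"z":0,"spin":0}
    - {"gripper":0.1,"x":0,"y":0.1,"z":0,"spin":0}
    - {"gripper":0.1,"x":0,"y":0,"z":0,"spin":0}
    - {"gripper":0.1,"x":0,"y":0,"z":0,"spin":0}
    - {"gripper":0.1,"x":0,"y":0,"z":0,"spin":0}
    - {"gripper":0.1,"x":0,"y":0,"z":0,"spin":0}
    - {"gripper":0.1,"x":0,"y":0,"z":0,"spin":0}

```text
time: 20.25
eef_pos: [0.5571, 0.0057, 0.0439]
tcp_rot: [0.764, 0.645, -0.004, -0.005]
contact_force: [-12.0, 1.6, 3.6]
opening: 0.448
finger_force: 6.1
```

```bash
python3 -c "
from g import *
F=[]
for i in range(4):
    cam('top'); s=get_state(); F.append(s['contact_force'])
print(np.mean(F,0),s['wrist_torque'].round(2),s['finger_force']); to(.557,.0057,.044,80.3)"
```

```text
[-11.97955668   1.40922062   3.96903603] [0.14 2.08 0.03] 6.140725761651993
t 20.45 pos [0.5571 0.0057 0.0439] yaw 80.33 F [-11.93   1.5    3.83] open 0.453 | spin 0.03 then mm [-0.  -0.1 -0.1] z tilt [-0.013  0.002 -1.   ]
```

Normal force is about 12.1 N with only 4 N bearing down, so each pin carries roughly 4–6 N for well over 0.2 s. I back off smoothly, open and lift.

>>> step_arm:
  commands:
    - {"gripper":0.1,"x":0,"y":-1,"z":0,"spin":0}
    - {"gripper":0.1,"x":0,"y":-1,"z":0,"spin":0}
    - {"gripper":0.1,"x":0,"y":-1,"z":0,"spin":0}
    - {"gripper":0.1,"x":0,"y":-1,"z":0,"spin":0}
    - {"gripper":0.1,"x":0,"y":-1,"z":0,"spin":0}
    - {"gripper":0.1,"x":0,"y":-1,"z":0,"spin":0}
    - {"gripper":0,"x":0,"y":0,"z":0,"spin":0}
    - {"gripper":-0.1,"x":0,"y":0,"z":0,"spin":0}
    - {"gripper":-0.1,"x":0,"y":0,"z":0,"spin":0}
    - {"gripper":-0.1,"x":0,"y":0,"z":0,"spin":0}

```text
time: 21.45
eef_pos: [0.5566, 0.0057, 0.0466]
tcp_rot: [0.764, 0.645, 0.001, 0.001]
contact_force: [-0.3, -1.0, 0.1]
opening: 0.552
finger_force: 0.0
```

```bash
python3 edge.py | grep -E "^t|red|bar"
python3 - <<'E'
from h import *
from m import blobs
# weight pose from side/top clouds, rib top
c=cam('top'); P=cloud(c); hsv=cv2.cvtColor(c["color"],cv2.COLOR_RGB2HSV);H,S,V=cv2.split(hsv)
for m,ce,a in blobs((H>95)&(H<130)&(S>110)&(V>35),100):
    if abs(ce[0]-366)<8:
        v,u=np.nonzero(m); 
        print("whole@.03",cv2.minAreaRect(cast(c,u,v,.03)[:,:2].astype(np.float32)))
        Q=P[m]; t=Q[Q[:,2]>.055]; print("rib",len(t),t.mean(0), cv2.minAreaRect(t[:,:2].astype(np.float32)))
        b=Q[Q[:,2]<.045]; print("base",len(b),b.mean(0),cv2.minAreaRect(b[:,:2].astype(np.float32)))
a=cv2.resize(c["color"][215:270,330:420,::-1],None,fx=8,fy=8,interpolation=cv2.INTER_CUBIC); cv2.imwrite("pics/w.png",a)
E
```

```text
t 21.45 pos [0.5566 0.0057 0.0466] yaw 80.28 F [-0.34 -1.    0.14] open 0.552 | spin -0.02 then mm [ 0.1 -3.7  1.6] z tilt [ 0.002 -0.    -1.   ]
red [298.  213.8] 4 [[ 0.5572 -0.0844  0.058 ]] [ 0.556 -0.084  0.064]
bar [300. 220.] 225 ((0.5362709164619446, -0.09210705012083054), (0.10059954971075058, 0.032832350581884384), 79.84260559082031) [[0.5109999775886536, -0.14499999582767487], [0.5289999842643738, -0.13899999856948853], [0.5440000295639038, -0.04500000178813934], [0.5609999895095825, -0.03999999910593033]] [[0.5112000107765198, -0.1386999934911728], [0.5436000227928162, -0.1445000022649765], [0.5612999796867371, -0.045499999076128006], [0.5289999842643738, -0.03970000147819519]]
whole@.03 ((0.4516729414463043, -0.33160972595214844), (0.0661221593618393, 0.04393824189901352), 86.17711639404297)
rib 63 [ 0.45250054 -0.33312999  0.06610074] ((0.4531102180480957, -0.33322784304618835), (0.048767514526844025, 0.01415798906236887), 83.63910675048828)
base 154 [ 0.4487118  -0.32826243  0.03008834] ((0.4517838656902313, -0.33238160610198975), (0.0677218958735466, 0.042375609278678894), 83.18437194824219)
```

View pics/w.png

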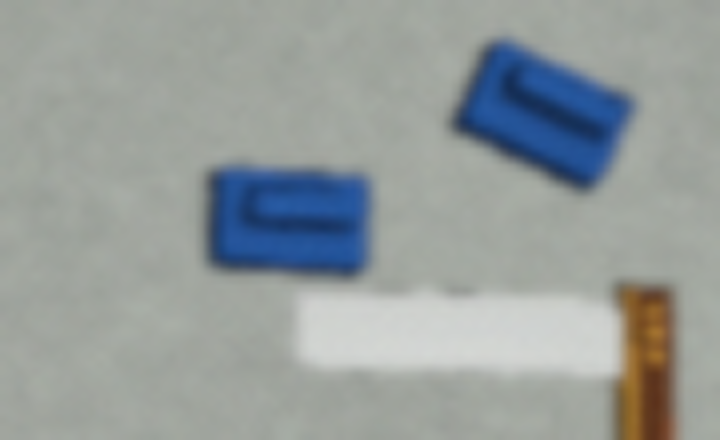

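The chosen weight is at (290,220) in this crop. It has an upright rib, stands clear of its neighbour at (545,112), and is the nearest to the base. Its pose is (0.453, -0.333) with yaw about -6.4°. I lift and travel over it.

>>> step_arm:
  commands:
    - {"gripper":-0.1,"x":0,"y":0,"z":-5,"spin":0}
    - {"gripper":-0.1,"x":0,"y":0,"z":-15,"spin":0}
    - {"gripper":-0.1,"x":0,"y":0,"z":-30,"spin":0}
    - {"gripper":-0.1,"x":0,"y":0,"z":-35,"spin":-1.6}
    - {"gripper":-0.1,"x":0,"y":0,"z":-25,"spin":-1.7}
    - {"gripper":-0.1,"x":-20,"y":-4,"z":0,"spin":0}
    - {"gripper":-0.1,"x":-35,"y":-6,"z":0,"spin":0}
    - {"gripper":-0.1,"x":-40,"y":-8,"z":0,"spin":0}
    - {"gripper":-0.1,"x":-45,"y":-8,"z":0,"spin":0}
    - {"gripper":-0.1,"x":-45,"y":-8,"z":0,"spin":0}

```text
time: 22.55
eef_pos: [0.5011, -0.1756, 0.1577]
tcp_rot: [0.745, 0.667, 0.0, 0.001]
contact_force: [0.6, 0.3, 0.2]
opening: 0.55
finger_force: 0.0
```

>>> step_arm:
  commands:
    - {"gripper":-0.1,"x":-45,"y":-8,"z":0,"spin":0}
    - {"gripper":0.1,"x":-45,"y":-8,"z":0,"spin":0}
    - {"gripper":0.1,"x":-40,"y":-8,"z":0,"spin":0}
    - {"gripper":0.1,"x":-23,"y":-5,"z":0,"spin":0}
    - {"gripper":0.1,"x":-10,"y":-2,"z":0,"spin":0}
    - {"gripper":0.1,"x":0,"y":0,"z":10,"spin":0}
    - {"gripper":0.1,"x":0,"y":0,"z":10,"spin":0}
    - {"gripper":0.1,"x":0,"y":0,"z":5,"spin":0}
    - {"gripper":0.1,"x":0,"y":0,"z":0,"spin":0}
    - {"gripper":0.1,"x":0,"y":0,"z":0,"spin":0}

```text
time: 23.55
eef_pos: [0.4526, -0.3317, 0.1306]
tcp_rot: [0.745, 0.667, 0.0, -0.0]
contact_force: [0.6, 0.4, 0.9]
opening: 0.446
finger_force: 0.0
```

Run:
```python
from g import *
from m import *
to(.453,-.333,.049,83.6)
c=cam("top"); P=cloud(c); measure("top",c)
v,u=np.mgrid[200:290,360:430].reshape(2,-1); Q=P[v,u]; hs=cv2.cvtColor(c["color"],cv2.COLOR_RGB2HSV)[v,u]
m=(hs[:,1]<25)&(hs[:,2]>170); print("blade z",np.percentile(Q[m],[5,50,95],axis=0).round(3).tolist(), m.sum())
s=cam("side"); hs=cv2.cvtColor(s["color"],cv2.COLOR_RGB2HSV); P=cloud(s)
B=(hs[...,0]>95)&(hs[...,0]<130)&(hs[...,1]>120)&(P[...,2]>.055)&(P[...,2]<.08)
for m,ce,a in blobs(B,15): print("rib",ce,a,P[m].mean(0))
cv2.imwrite("pics/s6.png",cv2.resize(s["color"][80:220,290:460,::-1],None,fx=4.2,fy=4.2,interpolation=cv2.INTER_CUBIC))
```

```text
t 23.55 pos [ 0.4526 -0.3317  0.1306] yaw 83.67 F [0.59 0.4  0.86] open 0.446 | spin 0.07 then mm [-1.3  0.6 81.6] z tilt [-0.001  0.001 -1.   ]
== top
blue [294. 153.] 194 mean [ 0.798 -0.074  0.048] zmax 1.622 r 0.801
blue [440. 280.] 241 mean [ 0.306 -0.587  0.04 ] zmax 0.076 r 0.662
bar [274. 216.] 673 ((0.5528555512428284, 0.005461573600769043), (0.2986663579940796, 0.033784169703722), 80.30082702636719) [[0.5109999775886536, -0.14499999582767487], [0.5440000295639038, -0.13899999856948853], [0.5609999895095825, 0.15000000596046448], [0.5950000286102295, 0.15600000321865082]] [[0.5109999775886536, -0.1388999968767166], [0.5443000197410583, -0.1446000039577484], [0.5946999788284302, 0.14980000257492065], [0.5613999962806702, 0.15549999475479126]]
blade z [[0.363, -0.541, -0.004], [0.396, -0.454, 0.012], [0.436, -0.406, 0.023]] 320
rib [397.41176471 138.64705882] 17 [ 0.32276935 -0.58623331  0.06380774]
rib [342.8  145.28] 25 [ 0.49135546 -0.45722915  0.06408959]
rib [342.37254902 165.88235294] 51 [ 0.45052566 -0.32515124  0.06469518]
rib [211.67948718 181.19230769] 78 [ 0.80452878 -0.06995627  0.06335341]
```

View pics/s6.png

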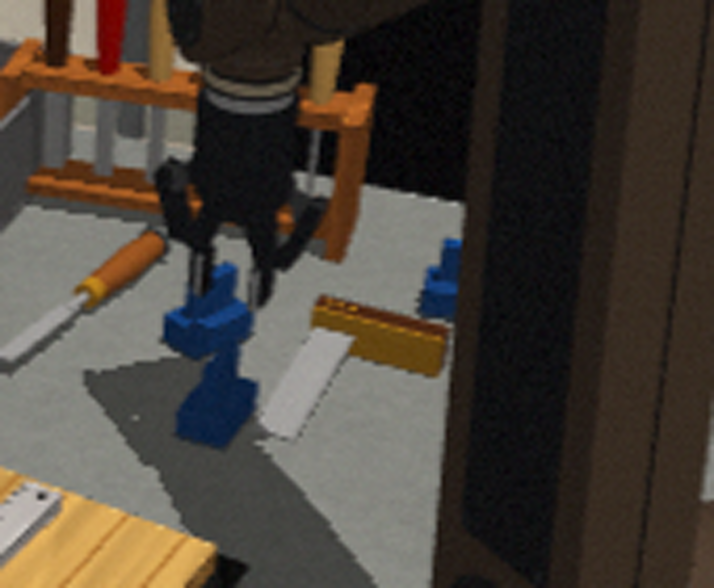

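The bar is at (0.553, 0.006), yaw -9.7°, as wanted. The hand is above the weight at (218,390) in this crop and aligned with its rib, and the blade lies low. I descend and grip.

>>> step_arm:
  commands:
    - {"gripper":0.1,"x":0,"y":0.3,"z":10,"spin":0}
    - {"gripper":0.1,"x":0,"y":0,"z":15,"spin":0}
    - {"gripper":0.1,"x":0,"y":0,"z":18,"spin":0}
    - {"gripper":0.1,"x":0,"y":0,"z":15,"spin":0}
    - {"gripper":0.1,"x":0,"y":0,"z":10,"spin":0}
    - {"gripper":0.1,"x":0,"y":0,"z":7,"spin":0}
    - {"gripper":0.1,"x":0,"y":0,"z":4,"spin":0}
    - {"gripper":0.1,"x":0,"y":0,"z":0,"spin":0}
    - {"gripper":0.1,"x":0,"y":0,"z":0,"spin":0}
    - {"gripper":0.1,"x":0,"y":0,"z":0,"spin":0}

```text
time: 24.65
eef_pos: [0.4531, -0.3331, 0.0528]
tcp_rot: [0.746, 0.666, 0.0, 0.001]
contact_force: [-0.4, -0.5, -0.7]
opening: 0.45
finger_force: 0.0
```

>>> step_arm:
  commands:
    - {"gripper":0.3,"x":0,"y":0,"z":0,"spin":0}
    - {"gripper":0.5,"x":0,"y":0,"z":0,"spin":0}
    - {"gripper":0.7,"x":0,"y":0,"z":0,"spin":0}
    - {"gripper":0.9,"x":0,"y":0,"z":0,"spin":0}
    - {"gripper":1,"x":0,"y":0,"z":0,"spin":0}
    - {"gripper":1,"x":0,"y":0,"z":0,"spin":0}
    - {"gripper":1,"x":0,"y":0,"z":0,"spin":0}
    - {"gripper":1,"x":0,"y":0,"z":0,"spin":0}
    - {"gripper":1,"x":0,"y":0,"z":0,"spin":0}
    - {"gripper":1,"x":0,"y":0,"z":0,"spin":0}

```text
time: 25.65
eef_pos: [0.453, -0.333, 0.0524]
tcp_rot: [0.746, 0.666, 0.0, 0.001]
contact_force: [2.1, 0.8, 3.8]
opening: 0.155
finger_force: 60.1
```

Gripped, opening 13 mm and 60 N. I lift, align to the bar and carry it over.

>>> step_arm:
  commands:
    - {"gripper":1,"x":0,"y":0,"z":-5,"spin":0}
    - {"gripper":1,"x":0,"y":0,"z":-15,"spin":0}
    - {"gripper":1,"x":0,"y":0,"z":-30,"spin":0}
    - {"gripper":1,"x":0,"y":0,"z":-35,"spin":1.6}
    - {"gripper":1,"x":0,"y":0,"z":-25,"spin":1.7}
    - {"gripper":1,"x":10,"y":2,"z":0,"spin":0}
    - {"gripper":1,"x":25,"y":3,"z":0,"spin":0}
    - {"gripper":1,"x":35,"y":4,"z":0,"spin":0}
    - {"gripper":1,"x":35,"y":4,"z":0,"spin":0}
    - {"gripper":1,"x":35,"y":4,"z":0,"spin":0}

```text
time: 26.65
eef_pos: [0.4913, -0.1946, 0.1589]
tcp_rot: [0.764, 0.645, -0.001, -0.003]
contact_force: [1.0, -0.4, -7.0]
opening: 0.152
finger_force: 59.2
```

>>> step_arm:
  commands:
    - {"gripper":1,"x":40,"y":5,"z":0,"spin":0}
    - {"gripper":1,"x":40,"y":5,"z":0,"spin":0}
    - {"gripper":1,"x":40,"y":5,"z":0,"spin":0}
    - {"gripper":1,"x":35,"y":4,"z":0,"spin":0}
    - {"gripper":1,"x":25,"y":3,"z":0,"spin":0}
    - {"gripper":1,"x":18,"y":2,"z":0,"spin":0}
    - {"gripper":1,"x":10,"y":1,"z":0,"spin":0}
    - {"gripper":1,"x":3,"y":0,"z":0,"spin":0}
    - {"gripper":1,"x":0,"y":0,"z":0,"spin":0}
    - {"gripper":1,"x":0,"y":0,"z":0,"spin":0}

```text
time: 27.65
eef_pos: [0.5528, 0.0055, 0.1614]
tcp_rot: [0.765, 0.644, -0.001, -0.0]
contact_force: [-0.4, 0.2, -6.6]
opening: 0.154
finger_force: 59.2
```

Run:
```python
from g import *
to(.553,.006,.0975,80.3)
c=cam("side"); cv2.imwrite("pics/s7.png",cv2.resize(c["color"][100:290,200:400,::-1],None,fx=3,fy=3,interpolation=cv2.INTER_CUBIC))
```

```text
t 27.65 pos [0.5528 0.0055 0.1614] yaw 80.26 F [-0.38  0.22 -6.58] open 0.154 | spin -0.04 then mm [ 0.6  0.2 63.9] z tilt [-0.001 -0.    -1.   ]
```

View pics/s7.png

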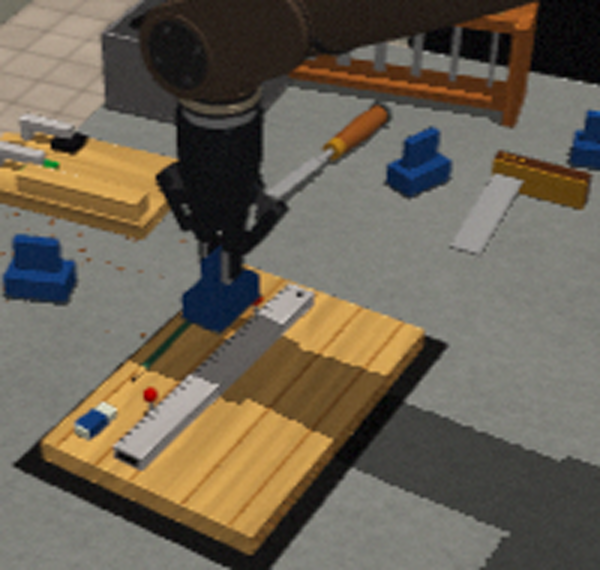

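The weight hangs level at (222,295) over the middle of the bar. I lower it to about 4 mm above, then creep.

>>> step_arm:
  commands:
    - {"gripper":1,"x":0,"y":0,"z":8,"spin":0}
    - {"gripper":1,"x":0,"y":0,"z":14,"spin":0}
    - {"gripper":1,"x":0,"y":0,"z":14,"spin":0}
    - {"gripper":1,"x":0,"y":0,"z":10,"spin":0}
    - {"gripper":1,"x":0,"y":0,"z":7,"spin":0}
    - {"gripper":1,"x":0,"y":0,"z":4,"spin":0}
    - {"gripper":1,"x":0,"y":0,"z":2,"spin":0}
    - {"gripper":1,"x":0,"y":0,"z":1,"spin":0}
    - {"gripper":1,"x":0,"y":0,"z":0,"spin":0}
    - {"gripper":1,"x":0,"y":0,"z":0,"spin":0}

```text
time: 28.7
eef_pos: [0.5537, 0.0062, 0.1026]
tcp_rot: [0.764, 0.645, 0.0, 0.0]
contact_force: [-1.1, 0.2, -6.5]
opening: 0.153
finger_force: 59.1
```

>>> step_arm:
  commands:
    - {"gripper":1,"x":0,"y":0,"z":0.5,"spin":0}
    - {"gripper":1,"x":0,"y":0,"z":0.5,"spin":0}
    - {"gripper":1,"x":0,"y":0,"z":0.5,"spin":0}
    - {"gripper":1,"x":0,"y":0,"z":0.5,"spin":0}
    - {"gripper":1,"x":0,"y":0,"z":0.5,"spin":0}
    - {"gripper":1,"x":0,"y":0,"z":0.5,"spin":0}
    - {"gripper":1,"x":0,"y":0,"z":0.5,"spin":0}
    - {"gripper":1,"x":0,"y":0,"z":0,"spin":0}
    - {"gripper":1,"x":0,"y":0,"z":0,"spin":0}
    - {"gripper":1,"x":0,"y":0,"z":0,"spin":0}

```text
time: 29.7
eef_pos: [0.5533, 0.0062, 0.0985]
tcp_rot: [0.764, 0.645, 0.0, 0.0]
contact_force: [0.4, 0.2, -6.1]
opening: 0.148
finger_force: 59.1
```

>>> step_arm:
  commands:
    - {"gripper":1,"x":0,"y":0,"z":0.5,"spin":0}
    - {"gripper":1,"x":0,"y":0,"z":0.5,"spin":0}
    - {"gripper":1,"x":0,"y":0,"z":0.5,"spin":0}
    - {"gripper":1,"x":0,"y":0,"z":0.5,"spin":0}
    - {"gripper":1,"x":0,"y":0,"z":0.5,"spin":0}
    - {"gripper":1,"x":0,"y":0,"z":0,"spin":0}
    - {"gripper":1,"x":0,"y":0,"z":0,"spin":0}
    - {"gripper":1,"x":0,"y":0,"z":0,"spin":0}
    - {"gripper":1,"x":0,"y":0,"z":0,"spin":0}
    - {"gripper":1,"x":0,"y":0,"z":0,"spin":0}

```text
time: 30.7
eef_pos: [0.5533, 0.0062, 0.0961]
tcp_rot: [0.764, 0.645, 0.0, 0.0]
contact_force: [-0.1, 0.3, -7.0]
opening: 0.152
finger_force: 59.1
```

>>> step_arm:
  commands:
    - {"gripper":1,"x":0,"y":0,"z":0.3,"spin":0}
    - {"gripper":1,"x":0,"y":0,"z":0.3,"spin":0}
    - {"gripper":1,"x":0,"y":0,"z":0.3,"spin":0}
    - {"gripper":1,"x":0,"y":0,"z":0,"spin":0}
    - {"gripper":1,"x":0,"y":0,"z":0,"spin":0}
    - {"gripper":1,"x":0,"y":0,"z":0,"spin":0}
    - {"gripper":1,"x":0,"y":0,"z":0,"spin":0}
    - {"gripper":1,"x":0,"y":0,"z":0,"spin":0}
    - {"gripper":1,"x":0,"y":0,"z":0,"spin":0}
    - {"gripper":1,"x":0,"y":0,"z":0,"spin":0}

```text
time: 31.7
eef_pos: [0.5533, 0.0062, 0.0954]
tcp_rot: [0.764, 0.645, 0.0, 0.0]
contact_force: [-2.5, 1.1, 0.4]
opening: 0.155
finger_force: 60.2
```

Landed: the full weight rests on the bar. I release slowly, then lift away.

>>> step_arm:
  commands:
    - {"gripper":0.68,"x":0,"y":0,"z":0,"spin":0}
    - {"gripper":0.64,"x":0,"y":0,"z":0,"spin":0}
    - {"gripper":0.6,"x":0,"y":0,"z":0,"spin":0}
    - {"gripper":0.5,"x":0,"y":0,"z":0,"spin":0}
    - {"gripper":0.4,"x":0,"y":0,"z":0,"spin":0}
    - {"gripper":0.3,"x":0,"y":0,"z":0,"spin":0}
    - {"gripper":0.2,"x":0,"y":0,"z":0,"spin":0}
    - {"gripper":0.2,"x":0,"y":0,"z":0,"spin":0}
    - {"gripper":0.2,"x":0,"y":0,"z":0,"spin":0}
    - {"gripper":0.2,"x":0,"y":0,"z":0,"spin":0}
  force: 20

```text
time: 32.7
eef_pos: [0.5532, 0.0062, 0.0951]
tcp_rot: [0.764, 0.645, -0.0, -0.0]
contact_force: [0.1, -0.3, -0.6]
opening: 0.4
finger_force: 0.0
```

>>> step_arm:
  commands:
    - {"gripper":0.2,"x":0,"y":0,"z":-3,"spin":0}
    - {"gripper":0.2,"x":0,"y":0,"z":-8,"spin":0}
    - {"gripper":0.2,"x":0,"y":0,"z":-15,"spin":0}
    - {"gripper":0.2,"x":0,"y":0,"z":-25,"spin":0}
    - {"gripper":0.2,"x":0,"y":0,"z":-30,"spin":0}
    - {"gripper":0.2,"x":-20,"y":0,"z":-30,"spin":0}
    - {"gripper":0.2,"x":-40,"y":0,"z":-20,"spin":0}
    - {"gripper":0.2,"x":-45,"y":0,"z":0,"spin":0}
    - {"gripper":0.2,"x":-45,"y":0,"z":0,"spin":0}
    - {"gripper":0.2,"x":-45,"y":0,"z":0,"spin":0}

```text
time: 33.7
eef_pos: [0.5203, -0.1877, 0.2284]
tcp_rot: [0.764, 0.645, 0.001, 0.002]
contact_force: [0.7, -1.0, -0.4]
opening: 0.398
finger_force: 0.0
```

Run:
```python
from g import *
from m import *
to(.553,.006,.0975,80.3)
c=cam("top"); P=cloud(c); measure("top",c)
hs=cv2.cvtColor(c["color"],cv2.COLOR_RGB2HSV)
B=(hs[...,0]>95)&(hs[...,0]<130)&(hs[...,1]>110)
for m,ce,a in blobs(B,100):
    if abs(ce[0]-275)<15 and ce[1]>180:
        v,u=np.nonzero(m); t=P[m]; t=t[(t[:,2]>.1)&(t[:,2]<.12)]; print("weight",ce,a,cv2.minAreaRect(cast(c,u,v,.073)[:,:2].astype(np.float32)),"rib",t.mean(0),cv2.minAreaRect(t[:,:2].astype(np.float32)))
# bar edge line from the two uncovered ends
m=(hs[...,1]<60)&(P[...,2]>.036)&(P[...,2]<.052)
pts=[]
for b,ce,a in blobs(m,60):
    if 220<ce[0]<325 and 190<ce[1]<260:
        v,u=np.nonzero(b); pts.append(cast(c,u,v,.043)[:,:2])
r=cv2.minAreaRect(np.vstack(pts).astype(np.float32)); print(r)
```

```text
t 33.7 pos [ 0.5203 -0.1877  0.2284] yaw 80.32 F [ 0.73 -1.   -0.41] open 0.398 | spin 0.02 then mm [196.6  -0.8 130.7] z tilt [ 0.003 -0.002 -1.   ]
== top
blue [294. 153.] 193 mean [ 0.801 -0.075  0.04 ] zmax 0.079 r 0.804
blue [273. 215.] 197 mean [0.544 0.005 0.101] zmax 1.622 r 0.544
blue [398. 229.] 218 mean [ 0.496 -0.448  0.041] zmax 0.074 r 0.669
blue [440. 280.] 245 mean [ 0.307 -0.587  0.04 ] zmax 0.074 r 0.662
red [250.  206.8] 4 [[0.5873 0.0909 0.058 ]] [0.586 0.091 0.063]
bar [249. 213.] 256 ((0.5680710077285767, 0.09757696092128754), (0.11200173944234848, 0.033071402460336685), 80.4334487915039) [[0.5419999957084656, 0.03999999910593033], [0.5609999895095825, 0.04500000178813934], [0.574999988079071, 0.15000000596046448], [0.593999981880188, 0.15600000321865082]] [[0.5425000190734863, 0.045099999755620956], [0.5751000046730042, 0.03959999978542328], [0.5936999917030334, 0.1500999927520752], [0.5611000061035156, 0.15549999475479126]]
bar [293. 219.] 174 ((0.5405040979385376, -0.06851367652416229), (0.07915015518665314, 0.03286004066467285), 79.80259704589844) [[0.5170000195503235, -0.10999999940395355], [0.531000018119812, -0.10499999672174454], [0.550000011920929, -0.03200000151991844], [0.5640000104904175, -0.027000000700354576]] [[0.517300009727478, -0.10459999740123749], [0.5497000217437744, -0.1103999987244606], [0.5637000203132629, -0.032499998807907104], [0.5313000082969666, -0.02669999934732914]]
weight [273.19900498 215.20895522] 201 ((0.5505015850067139, 0.005756184458732605), (0.06480172276496887, 0.04129370301961899), 79.11637115478516) rib [0.5523204  0.0034789  0.11026154] ((0.5524763464927673, 0.0037884991616010666), (0.04715024679899216, 0.015231595374643803), 84.26162719726562)
((0.5556824803352356, 0.022704996168613434), (0.2638544738292694, 0.033270999789237976), 80.59700012207031)
```

```bash
python3 -c "
from plant import *
print(sign_off())"
```

```text
the job is handed in; nothing more can be done
None
```

The job is handed in, but the sign-off gave no verdict: I pressed the straightedge against both pins (about 4–6 N each, estimated from wrist force because pin force can't be read directly), then set the blue weight on its middle and let go, and saw no sign that any other tool was moved.

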